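# Clear the crusts with the tongs, then hold up the bread roll

### The job

Pick up the kitchen tongs, sweep the three bread crusts off the chopping board into the steel tray at its side with them, and then grip the bread roll in their jaws and lift it, finishing with the roll held still in the tongs about 10 cm above the board. Touch the bread only with the tongs, do not move the roll off its place while you sweep, and leave the pot, bowl, jar and funnel where they stand. Do not let go at the end: the program finishes while the gripper holds the tongs and the tongs hold the roll.

Things in the scene. Friction and masses are not known exactly. Their poses are not given: they have to be found in the camera images.
- tongs: steel spring tongs, 100 g, lying on their side on the counter right of the board: two 24 mm high blade-like arms that open and shut level. Origin on the pivot axis at the underside; own x along the middle line to the jaws, z up. Rear end at x = -22 mm, jaw ends at x = 245 mm, centre of mass near x = 80 mm
- tongs_grip (a point): middle between the flat teal grip pads on the arms' outer sides (pads x = 60 to 120 mm): x = 90 mm, y = 0, 12 mm above the underside; axes as the tongs. Width over the pads here: 53 mm free, about 37 on the roll, 24 shut. A spring needs 6 N there free to 11 N shut, so a gripper stopped at 44 to 50 mm carries the tongs with jaws open
- tongs_jaw (a point): middle between the jaws, where the roll's axis should be when gripped: x = 210 mm, y = 0, 12 mm above the underside; axes as the tongs. Each jaw is a shallow hollow, deepest here: clear gap 89 mm free, 22 mm shut (jaw ends meet; 30 mm over the outside, the arms behind 20 to 24 mm). 1 mm at the pads is about 2.3 mm here
- tongs_left (a joint): angle in rad by which each arm is squeezed in against the spring (the arms are coupled): 0 free and fully open, 0.16 shut, about 0.09 on the roll
- board: fixed pale wooden chopping board, 240 mm (own x) x 300 mm (own y), top at 32 mm above the counter; origin at the centre of its underside on the counter. The tray adjoins its +y edge (own y = 150 mm)
- tray: fixed open steel tray on the counter beside the board's left (+y) edge, axes parallel to the board's, 240 mm (own x) x 120 mm (own y), wall and floor 3 mm; origin at the centre of its underside. Its walls are 28 mm high, 4 mm below the board's top, except the far (+y) wall, 45 mm high; 2 mm gap to the board. Things pushed over the board's +y edge drop into it
- roll: golden brown round bread roll with a dark cross on top, 50 mm diameter, 43 mm high, upright sides from 7 to 28 mm height, 35 g, loose on the board's right (-y) half; origin at the centre of its underside
- roll_mid (a point): point on the roll's axis, 20 mm above its underside
- crust0: dark brown crusty bread end with a pale top, 26 x 22 mm and 20 mm high, 12 g, loose on the board between the roll and the tray edge, any yaw; origin at the centre of its underside
- crust1: dark brown crusty bread end with a pale top, 26 x 22 mm and 20 mm high, 12 g, loose on the board between the roll and the tray edge, any yaw; origin at the centre of its underside
- crust2: dark brown crusty bread end with a pale top, 26 x 22 mm and 20 mm high, 12 g, loose on the board between the roll and the tray edge, any yaw; origin at the centre of its underside
- crust0_mid (a point): centre of this crust
- crust1_mid (a point): centre of this crust
- crust2_mid (a point): centre of this crust
- pot: red enamel pot, 140 mm diameter, 85 mm high, on the hob to the left (hob grate top 42 mm); loose bystander, leave it alone; origin at the centre of its underside
- bowl: stainless bowl, 120 mm diameter, 60 mm high, behind the board; loose bystander, leave it alone; origin at the centre of its underside
- jar: glass jar with brass cap, 72 mm diameter, 110 mm high, behind the board; loose bystander, leave it alone; origin at the centre of its underside
- funnel: purple plastic funnel standing on its mouth, 96 mm diameter, 105 mm high, behind the board; loose bystander, leave it alone; origin at the centre of its underside

How it is judged:
By the outcome, as a careful person would: the job done as asked, in the order asked, and still so for the second after the job is handed in, while the arm keeps its last pose, push and grip.
It also fails if it takes over 54 s, if anything falls off the work surface, if the arm or the gripper's body presses on something with over 40 N, if the wrist force passes 120 N, or if a joint passes its speed limit or range.

### The arm

A 6-joint arm with a two-finger parallel gripper is mounted at the origin on the work surface. World frame = base frame: x ahead of the robot, y to its left, z up, the work surface at z = 0. Lengths are in mm, angles in rad, forces in N, time in s.
With the tool pointing down it reaches from about 350 to 875 mm from the base axis. Payload 4.2 kg.
Tool frame: the origin (TCP) lies at the very end of the fingers, on their centre line; the grasp point (between the pads) lies 19 mm behind it; z points along the fingers, y is the line along which they close (so a half turn about z gives the same grasp; the last joint's range is limited). The gripper opens to 85 mm and grips with 20 to 120 N. Pads are 22 mm wide; open, the fingers measure 114 mm over their backs; the gripper's body (76 mm by 85 mm) begins 54 mm behind the grasp point. The pads swing forward as they close: fully open they stand 13 mm farther back than shut.
Start: joints at [1.605, 0.385, 0.008, 0, -1.194, -0.259], TCP at [139.288, 609.26, 231.312] pointing down, gripper open.
Joint ranges: [-3.14, 3.14], [-1.21, 2.06], [-1.07, 1.41], [-3.16, 2.05], [-2.99, -0.16], [-3.1, 3.1]. Speed limits (rad/s): [2.79, 2.79, 3.14, 3.14, 3.14, 3.14].

### API

Orientations are given as a unit quaternion [x, y, z, w].
In Python, from bench import arm gives the robot as it stands.
- The arm moves only by the tool servo_tool, never from a script. Its argument "rows" is a list that holds one entry, the list of rows, each a list of 7 numbers: the finger opening in mm, from 0 to 85.4, then the shift along the tool's x, y, z in mm, then the turn, a rotation vector about the tool's x, y, z in rad. A call has 1 to 10 rows; each row is the pose to reach, as a shift and turn from the pose commanded when the call began, along the tool's axes at that moment; what a row does not reach only later rows make up. A row lasts 1/8 s, in which the tool goes at most 62.5 mm and 10.7 degrees, less where a joint would pass 70% of its speed; a pose out of reach is approached as far as the arm can. A call with a gripper value outside its range is refused whole. The fingers move at their own pace and stop on an object; the grip force is fixed at half the most. Time passes only in rows, so rows that repeat a pose let the fingers close. It gives the time, the measured TCP pose, the force, the opening and the grip force at its end, in the units of the state.
- arm.read_state(): the state, without advancing time (a new reading comes with each control period).
- arm.get_image(name): name is "side" or "top"; returns the picture (400x640x3 uint8, red, green, blue); there is no depth.
- arm.camera_params(name): a dict with "intrinsics" (3x3 intrinsics, pixels), "R" (3x3) and "t" (3): a world point X has camera coordinates R X + t. Camera axes: x right, y down, z forward; pixel columns grow to the right and rows downward; lengths in mm; the calibration is good to about 2 mm. A picture is of the moment at which its call begins. camera_params takes no time and is no camera call.
- arm.job_done(): hands the job in; it is judged then, once.
The state is a dict: "clock": time; "joints": joint angles; "joint_vel": joint speeds; "joint_efforts": joint torques, N m; "position": TCP position; "ee_rot": TCP orientation; "contact_force": force on the tool from outside, world axes, zero at the start; "wrist_torque": the same for the moment, N m; "gripper_width": finger opening in mm; "grasp_force": force on a finger pad.
Only numpy, scipy, OpenCV 4.12 (cv2) and the standard library are available. Lean on these libraries where they do the work, as an engineer would, in place of code of your own. Each camera call takes 0.05 s, during which the arm holds its last target. There are 200 camera calls.

## Working session

There is one attempt and no reset: what is moved stays moved. The work goes in short steps, Python scripts to look and compute and a tool call to move; the robot and the scene stay as the last step left them, time stands still between calls to the robot, and variables do not carry over. Pictures are saved under pics/ and viewed, at most 10 in all, crops included, and the job is handed in when it is done.

Besides the shell and the picture viewer there is one more tool, called after "Request:" as name([rows], argument=value, ...), one row to a line, values as JSON. servo_tool: Moves the arm, as the interface text tells. Its arguments: {"type":"object","properties":{"rows":{"type":"array"}},"required":["rows"]}

```bash
mkdir -p pics; cat > h.py <<'E'
import numpy as np,cv2
from bench import arm
def snap(n,f):
    im=arm.get_image(n); cv2.imwrite(f,cv2.cvtColor(im,cv2.COLOR_RGB2BGR)); return im
def px2w(n,uv,z):
    c=arm.camera_params(n);K=np.array(c["intrinsics"]);R=np.array(c["R"]);t=np.array(c["t"])
    uv=np.atleast_2d(uv).astype(float);d=(np.linalg.inv(K)@np.c_[uv,np.ones(len(uv))].T).T@R
    o=-R.T@t
    return o+d*((z-o[2])/d[:,2])[:,None]
def w2px(n,X):
    c=arm.camera_params(n);K=np.array(c["intrinsics"]);R=np.array(c["R"]);t=np.array(c["t"])
    p=(K@(R@np.atleast_2d(X).T+t[:,None])).T
    return p[:,:2]/p[:,2:]
E
python3 - <<'E'
from h import *
snap("top","pics/t0.png");snap("side","pics/s0.png")
for n in("top","side"):
    c=arm.camera_params(n);R=np.array(c["R"]);print(n,(-R.T@np.array(c["t"])).round(),R.round(2).tolist(),c["intrinsics"])
print(arm.read_state())
E
```

```text
top [ 303.   89. 1246.] [[-0.12, -0.99, 0.0], [-0.97, 0.12, -0.22], [0.22, -0.03, -0.98]] [[423.92817565   0.         314.35768114]
 [  0.         423.92817565 196.28242496]
 [  0.           0.           1.        ]]
side [ -64. -522.  733.] [[0.7, -0.71, 0.02], [-0.43, -0.44, -0.79], [0.57, 0.54, -0.61]] [[369.20518745   0.         314.60975802]
 [  0.         369.20518745 199.99348472]
 [  0.           0.           1.        ]]
{'clock': 0.1, 'joints': array([ 1.60461161e+00,  3.85493949e-01,  6.77555510e-03, -3.97636900e-04,
       -1.19401859e+00, -2.58579406e-01]), 'joint_vel': array([-1.55740737e-03, -2.02323076e-03,  5.58546050e-03,  7.13862908e-04,
        2.02315902e-04,  7.15055344e-05]), 'joint_efforts': array([-1.99205468e-03, -3.93317699e+01,  1.88928795e+01,  4.19789225e+00,
       -2.57249252e-03,  4.36870423e-06]), 'position': array([139.18749231, 608.7754455 , 230.33301202]), 'ee_rot': array([ 9.93683069e-01, -1.12218462e-01, -4.14749507e-05,  9.86900166e-04]), 'contact_force': array([ 0.15423394, -0.08740094,  0.17418071]), 'wrist_torque': array([-0.00567792,  0.03653663, -0.02187467]), 'grasp_force': 0.0, 'gripper_width': 85.5608445171897}
```

View pics/t0.png

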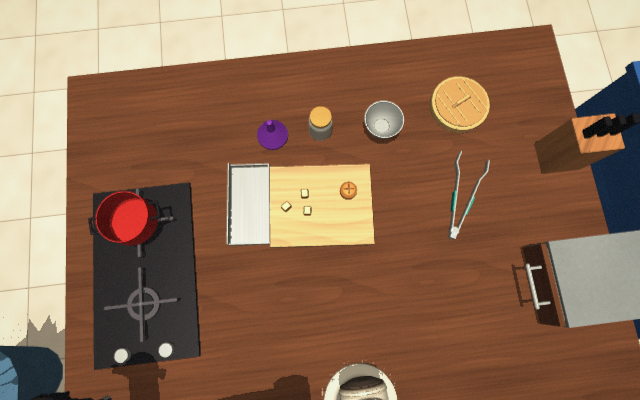

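View pics/s0.png

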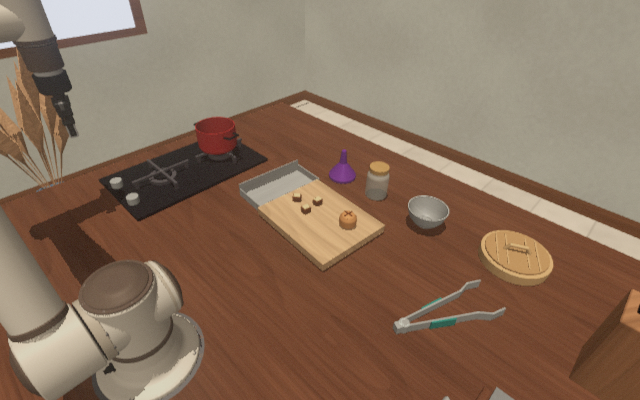

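The top view shows the board at columns 270-374, rows 165-246, the tray to its left, the crusts near (305,193), (286,206) and (307,211), and the roll at (348,190). The tongs have their pivot at (454,232) and their jaw ends at (460,153) and (488,161). I'll enlarge this region.

```bash
python3 - <<'E'
import cv2
im=cv2.imread("pics/t0.png")
a=cv2.resize(im[145:260,220:380],None,fx=5,fy=5,interpolation=cv2.INTER_CUBIC)
b=cv2.resize(im[145:245,430:510],None,fx=6,fy=6,interpolation=cv2.INTER_CUBIC)
cv2.imwrite("pics/a.png",a);cv2.imwrite("pics/b.png",b)
E
```

```text
(no output)
```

View pics/a.png

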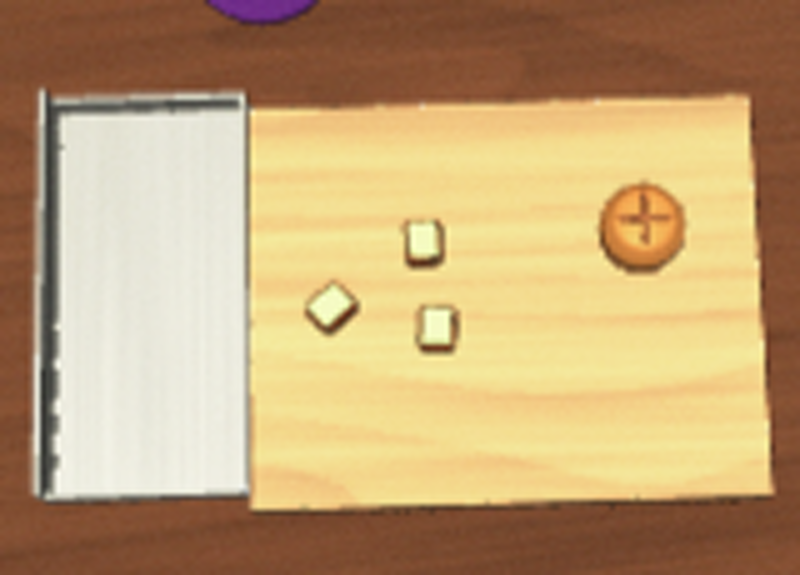

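View pics/b.png

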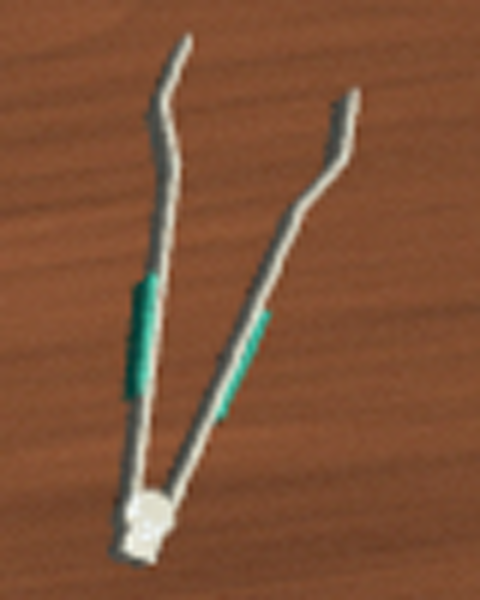

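The crops show the board corners at (248,108), (750,97), (773,494) and (250,510) in the first crop. The crust tops are at (425,240), (331,306) and (438,327), and the roll cross is at (644,217). In the second crop the tongs pivot is at (152,512), with tips at (188,37) and (354,92).

```bash
python3 - <<'E'
from h import *
A=lambda p:(np.array(p,float)+.5)/5-.5+[220,145]
B=lambda p:(np.array(p,float)+.5)/6-.5+[430,145]
bc=px2w("top",A([[248,108],[750,97],[773,494],[250,510]]),32);print("board TL TR BR BL",bc.round(1).tolist(),bc.mean(0))
ey=(bc[0]-bc[1]+bc[3]-bc[2]);by=np.arctan2(-ey[0],ey[1]);print("board yaw",by)
print("crusts",px2w("top",A([[425,240],[331,306],[438,327]]),52).round(1).tolist())
print("roll",px2w("top",A([644,217]),75).round(1),px2w("top",A([642,250]),45).round(1))
t=px2w("top",B([[152,512],[188,37],[354,92],[160,275],[140,395],[268,315],[224,415]]),24);print("tongs",t.round(1).tolist())
m=(t[1]+t[2])/2-t[0];print("len",np.linalg.norm(m),"yaw",np.arctan2(m[1],m[0]),"gap",np.linalg.norm(t[1]-t[2]))
g=t[3:].mean(0);print("pads mid",g)
E
```

```text
board TL TR BR BL [[681.6, 178.5, 32.0], [652.4, -119.9, 32.0], [416.2, -97.7, 32.0], [443.1, 200.6, 32.0]] [548.34845286  40.40671996  32.        ]
board yaw -0.09383923112397646
crusts [[583.9, 83.1, 52.0], [551.7, 141.2, 52.0], [532.1, 81.6, 52.0]]
roll [[576.9 -42.   75. ]] [[564.5 -41.5  45. ]]
tongs [[427.5, -337.5, 24.0], [662.9, -402.0, 24.0], [624.3, -479.1, 24.0], [543.0, -364.1, 24.0], [484.9, -342.8, 24.0], [516.7, -413.0, 24.0], [470.2, -381.6, 24.0]]
len 239.43000484635166 yaw -0.445078243861656 gap 86.22022701416454
pads mid [ 503.69647044 -375.37550299   24.        ]
```

```bash
cat >> h.py <<'E'
from scipy.spatial.transform import Rotation as Ro
def Rt(yaw): return Ro.from_euler('z',yaw)*Ro.from_euler('x',np.pi)
def plan(c,wps):
    "c, wps: (x,y,z,yaw) world; prints tool shift + rz"
    for w in wps:
        d=Rt(c[3]).inv().apply(np.array(w[:3])-c[:3]); print(w,'->',d.round(1).tolist(),'rz',round(c[3]-w[3],3))
E
python3 - <<'E'
from h import *
s=arm.read_state();q=Ro.from_quat(s['ee_rot']);x=q.apply([1,0,0]);yaw=np.arctan2(x[1],x[0]);print(yaw)
c=(139.3,609.3,231.3,yaw)
plan(c,[(400,300,200,-.225),(506,-375.5,150,-.445)])
plan((400,300,200,-.225),[(506,-375.5,150,-.445)])
E
```

```text
-0.22491064185842152
(400, 300, 200, -0.225) -> [323.1, 243.4, 31.3] rz 0.0
(506, -375.5, 150, -0.445) -> [577.1, 878.2, 81.3] rz 0.22
(506, -375.5, 150, -0.445) -> [254.0, 634.8, 50.0] rz 0.22
```

Request:
servo_tool([
  [[85, 40, 30, 4, 0, 0, 0], [85, 80, 60, 8, 0, 0, 0], [85, 121, 91, 12, 0, 0, 0], [85, 162, 122, 16, 0, 0, 0], [85, 202, 152, 20, 0, 0, 0], [85, 242, 183, 24, 0, 0, 0], [85, 283, 213, 28, 0, 0, 0], [85, 323.1, 243.4, 31.3, 0, 0, 0]],
])

```text
clock: 1.1
position: [400.7, 298.4, 199.7]
ee_rot: [0.994, -0.112, -0.0, 0.0]
contact_force: [1.1, 0.2, 0.9]
gripper_width: 85.4
grasp_force: 0.0
```

Request:
servo_tool([
  [[85, 254, 634.8, 50, 0, 0, 0.22], [85, 254, 634.8, 50, 0, 0, 0.22], [85, 254, 634.8, 50, 0, 0, 0.22], [85, 254, 634.8, 50, 0, 0, 0.22], [85, 254, 634.8, 50, 0, 0, 0.22], [85, 254, 634.8, 50, 0, 0, 0.22], [85, 254, 634.8, 50, 0, 0, 0.22], [85, 254, 634.8, 50, 0, 0, 0.22], [85, 254, 634.8, 50, 0, 0, 0.22], [85, 254, 634.8, 50, 0, 0, 0.22]],
])

```text
clock: 2.35
position: [496.6, -317.9, 153.9]
ee_rot: [0.975, -0.221, -0.0, -0.0]
contact_force: [1.3, 1.3, 0.9]
gripper_width: 85.2
grasp_force: 0.0
```

Request:
servo_tool([
  [[85, 0, 0, 0, 0, 0, 0], [85, 0, 0, 0, 0, 0, 0]],
])

```text
clock: 2.6
position: [496.1, -315.8, 153.6]
ee_rot: [0.975, -0.221, -0.001, -0.0]
contact_force: [-0.3, 1.3, 0.3]
gripper_width: 84.7
grasp_force: 0.0
```

```bash
python3 - <<'E'
from h import *
s=arm.read_state();print(s['position'],s['joints'])
p=s['position'];plan((*p,-.445),[(506,-375.5,150,-.445),(506,-375.5,60,-.445)])
im=snap("top","pics/t1.png")
cv2.imwrite("pics/t1c.png",cv2.resize(cv2.cvtColor(im,4)[135:255,420:540],None,fx=5,fy=5,interpolation=2))
E
```

```text
[ 496.06527579 -315.78587156  153.64838482] [-2.91866936e-01  3.88888156e-01 -1.93260656e-01 -4.31377514e-04
 -9.90399647e-01  1.41708505e+00]
(506, -375.5, 150, -0.445) -> [34.7, 49.6, 3.6] rz 0.0
(506, -375.5, 60, -0.445) -> [34.7, 49.6, 93.6] rz 0.0
```

Request:
servo_tool([
  [[85, 17, 25, 2, 0, 0, 0], [85, 34.7, 49.6, 20, 0, 0, 0], [85, 34.7, 49.6, 50, 0, 0, 0], [85, 34.7, 49.6, 80, 0, 0, 0], [85, 34.7, 49.6, 110, 0, 0, 0], [85, 34.7, 49.6, 113, 0, 0, 0], [85, 34.7, 49.6, 113, 0, 0, 0]],
])

```text
clock: 3.52
position: [507.6, -375.0, 42.6]
ee_rot: [0.976, -0.22, 0.001, 0.0]
contact_force: [0.2, -0.2, 0.2]
gripper_width: 84.9
grasp_force: 0.0
```

```bash
python3 - <<'E'
from h import *
im=snap("side","pics/s1.png")
cv2.imwrite("pics/s1c.png",cv2.resize(cv2.cvtColor(im,4)[250:370,360:540],None,fx=4.4,fy=4.4,interpolation=2))
E
```

```text
(no output)
```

View pics/s1c.png

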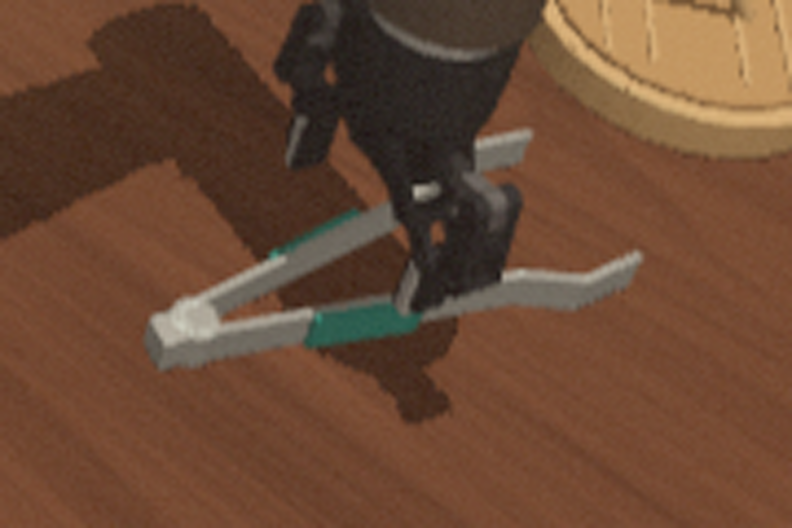

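The side crop shows the open fingers about to straddle the two arms of the tongs, with the far pad at (315,240) and the near pad at (365,325), so I'll descend.

Request:
servo_tool([
  [[85, 0, 0, 20, 0, 0, 0], [85, 0, 0, 38, 0, 0, 0], [85, 0, 0, 38, 0, 0, 0], [60, 0, 0, 38, 0, 0, 0], [48, 0, 0, 38, 0, 0, 0], [48, 0, 0, 38, 0, 0, 0], [48, 0, 0, 38, 0, 0, 0], [48, 0, 0, 38, 0, 0, 0]],
])

```text
clock: 4.58
position: [508.2, -376.3, 5.6]
ee_rot: [0.975, -0.22, 0.002, 0.001]
contact_force: [-0.6, 0.9, 5.7]
gripper_width: 47.9
grasp_force: 8.3
```

```bash
python3 - <<'E'
from h import *
im=snap("side","pics/s2.png")
cv2.imwrite("pics/s2c.png",cv2.resize(cv2.cvtColor(im,4)[250:370,360:540],None,fx=4.4,fy=4.4,interpolation=2))
E
```

```text
(no output)
```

View pics/s2c.png

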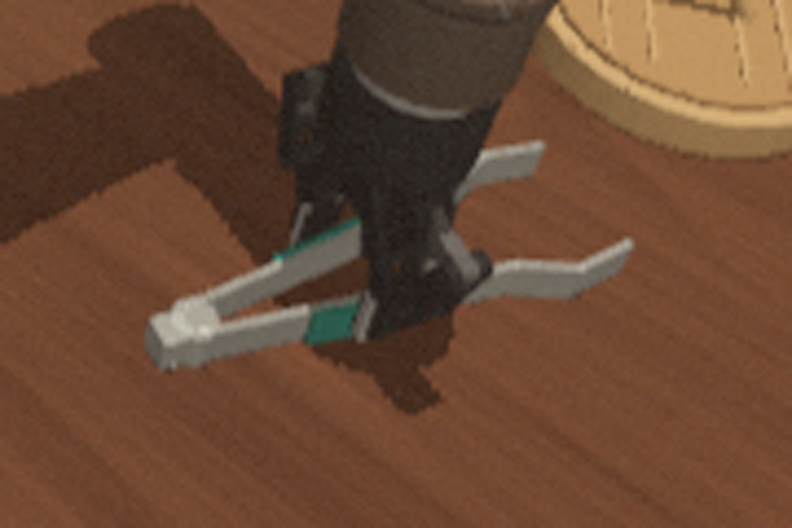

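Request:
servo_tool([
  [[48, 0, 0, -10, 0, 0, 0], [48, 0, 0, -30, 0, 0, 0], [48, 0, 0, -60, 0, 0, 0], [25, 0, 0, -90, 0, 0, 0], [25, 0, 0, -120, 0, 0, 0], [25, 0, 0, -145, 0, 0, 0], [25, 0, 0, -145, 0, 0, 0], [25, 0, 0, -145, 0, 0, 0], [25, 0, 0, -145, 0, 0, 0]],
])

```text
clock: 5.75
position: [505.9, -375.1, 146.7]
ee_rot: [0.975, -0.221, -0.002, -0.0]
contact_force: [-0.2, -0.0, -0.5]
gripper_width: 25.2
grasp_force: 10.2
```

```bash
python3 - <<'E'
from h import *
s=arm.read_state();print(s['position'],s['joints'],s['grasp_force'])
im=snap("side","pics/s3.png");im2=snap("top","pics/t3.png")
a=cv2.resize(cv2.cvtColor(im,4)[190:340,380:560],None,fx=3.9,fy=3.9,interpolation=2)[:,:400]
a=cv2.resize(cv2.cvtColor(im,4)[190:330,390:530],None,fx=2.85,fy=2.85,interpolation=2)
b=cv2.resize(cv2.cvtColor(im2,4)[130:270,420:560],None,fx=2.85,fy=2.85,interpolation=2)
cv2.imwrite("pics/st3.png",np.hstack([a,b]))
E
```

```text
[ 505.85640325 -375.09285695  146.71557   ] [-3.81665498e-01  4.61369662e-01 -9.27873438e-02 -4.39008436e-04
 -1.01983150e+00  1.50761648e+00] 10.163188576698303
```

View pics/st3.png

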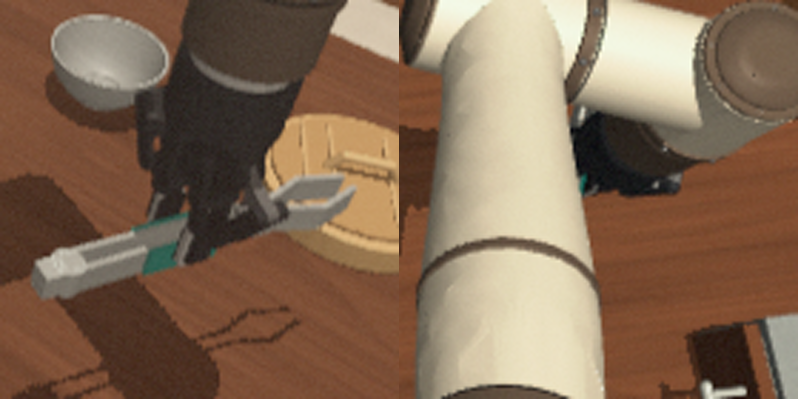

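The side crop shows the tongs held level and nearly shut, with jaw tips near (343,177) and (354,192), the rear top corner at (35,263) and the rear bottom corner at (42,298). The arm blocks the top view here.

```bash
python3 - <<'E'
from h import *
T=np.array([505.9,-375.1,146.7]);y=-.445
ex=np.array([np.cos(y),np.sin(y),0]);ey=np.array([-ex[1],ex[0],0])
f=lambda p:((p-[390,190])*2.85).round().tolist()
for u in(-4,-8):
  for g in(94,100):
    P=lambda x,yy,z:T+ex*(x-g)+ey*yy+[0,0,u+z]
    print(u,g,"tipR top/bot,tipL top,rear R top/bot, L top",f(w2px("side",[P(245,-4,24),P(245,-4,0),P(245,4,24),P(-22,-10,24),P(-22,-10,0),P(-22,10,24)])))
# roll: dark cross region in both first pics, crusts
for n in("top","side"):
  print(n,"roll mid top pred",w2px(n,[[575,-42,75],[570,-42,75]]).round(1).tolist())
im=cv2.imread("pics/s0.png");cv2.imwrite("pics/r.png",cv2.resize(im[175:265,270:390],None,fx=6,fy=6,interpolation=2))
E
```

```text
-4 94 tipR top/bot,tipL top,rear R top/bot, L top [[350.0, 178.0], [339.0, 200.0], [342.0, 171.0], [47.0, 277.0], [41.0, 300.0], [32.0, 255.0]]
-4 100 tipR top/bot,tipL top,rear R top/bot, L top [[344.0, 180.0], [333.0, 202.0], [336.0, 173.0], [39.0, 280.0], [33.0, 302.0], [24.0, 258.0]]
-8 94 tipR top/bot,tipL top,rear R top/bot, L top [[348.0, 182.0], [338.0, 203.0], [341.0, 174.0], [46.0, 281.0], [40.0, 303.0], [31.0, 259.0]]
-8 100 tipR top/bot,tipL top,rear R top/bot, L top [[342.0, 184.0], [331.0, 205.0], [334.0, 176.0], [38.0, 283.0], [32.0, 306.0], [23.0, 261.0]]
top roll mid top pred [[348.5, 188.6], [348.7, 190.3]]
side roll mid top pred [[347.4, 213.2], [346.2, 214.0]]
```

View pics/r.png

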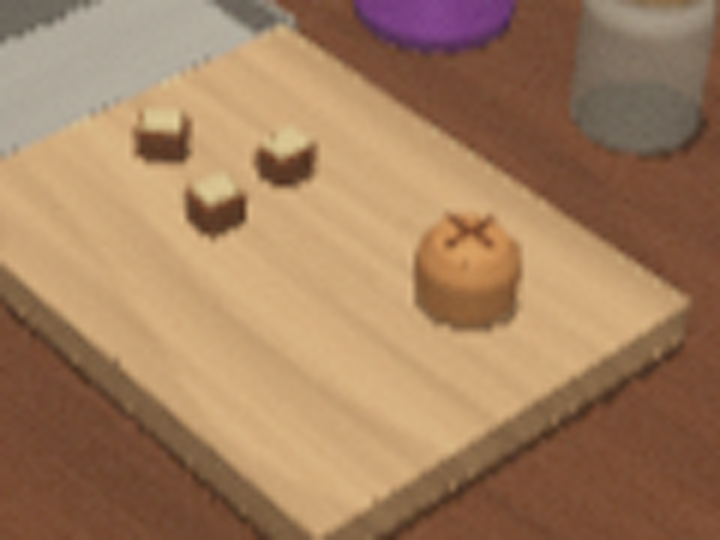

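The roll cross in the side crop is at (470,230). This agrees with the top view and puts the roll at about (575.5,-42.5). The crusts are untouched.

```bash
python3 - <<'E'
from h import *
c=(505.9,-375.1,146.7,-.445)
plan(c,[(500,-165,150,-.27),(489,45,150,-.094)])
for f in("top","side"): 
  A=np.array
print(px2w("side",(np.array([[470,230]])+.5)/6-.5+[270,175],75))
E
```

```text
(500, -165, 150, -0.27) -> [-95.8, -187.1, -3.3] rz -0.175
(489, 45, 150, -0.094) -> [-196.1, -371.9, -3.3] rz -0.351
[[576.99588087 -42.27623091  75.        ]]
```

Request:
servo_tool([
  [[25, -10, -19, -1, 0, 0, -0.018], [25, -32, -60, -3, 0, 0, -0.057], [25, -56, -107, -3, 0, 0, -0.101], [25, -81, -154, -3, 0, 0, -0.145], [25, -106, -201, -3, 0, 0, -0.19], [25, -131, -248, -3, 0, 0, -0.234], [25, -156, -295, -3, 0, 0, -0.279], [25, -178, -338, -3, 0, 0, -0.319], [25, -192, -364, -3, 0, 0, -0.344], [25, -196.1, -371.9, -3.3, 0, 0, -0.351]],
])

```text
clock: 7.1
position: [489.0, 46.5, 151.8]
ee_rot: [0.999, -0.045, -0.0, -0.0]
contact_force: [-0.4, -0.5, -1.2]
gripper_width: 25.4
grasp_force: 10.2
```

Request:
servo_tool([
  [[25, 0, 0, 20, 0, 0, 0], [25, 0, 0, 45, 0, 0, 0], [25, 0, 0, 70, 0, 0, 0], [25, 0, 0, 90, 0, 0, 0], [25, 0, 0, 90, 0, 0, 0]],
])

```text
clock: 7.72
position: [488.3, 43.7, 60.5]
ee_rot: [0.999, -0.047, -0.002, 0.001]
contact_force: [-0.0, 0.0, -1.3]
gripper_width: 25.2
grasp_force: 10.2
```

```bash
python3 - <<'E'
from h import *
s=arm.read_state();print(s['position'],s['ee_rot'],s['grasp_force'],s['contact_force'],s['joints'])
im=snap("side","pics/s4.png");im2=snap("top","pics/t4.png")
a=cv2.resize(cv2.cvtColor(im,4)[150:280,230:400],None,fx=4.6,fy=4.6,interpolation=2)
cv2.imwrite("pics/s4c.png",a)
E
```

```text
[488.32659604  43.65439195  60.46324839] [ 9.98878881e-01 -4.72938383e-02 -1.87299293e-03  8.74866859e-04] 10.160962343215942 [-0.00503429  0.04479694 -1.2661833 ] [ 4.21081549e-01  3.65708856e-01 -5.32595011e-01 -2.07386432e-04
 -6.76624920e-01  1.05525357e+00]
```

View pics/s4c.png

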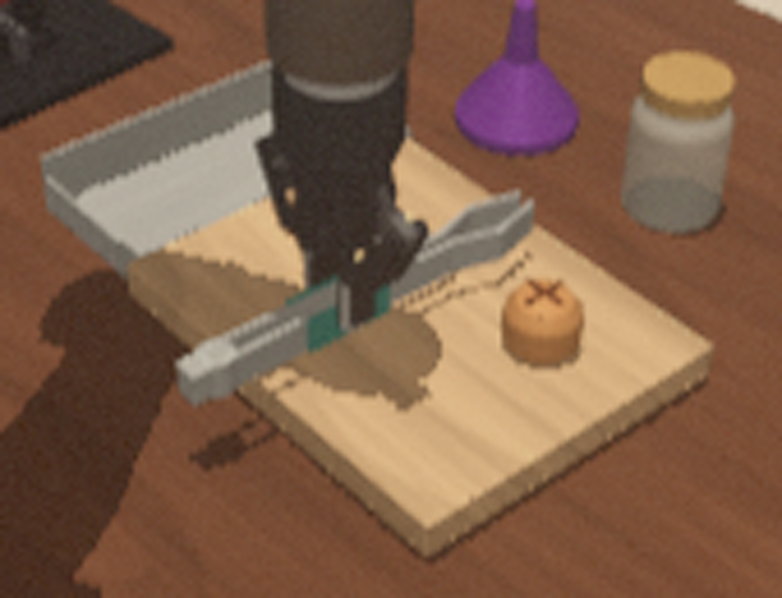

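The tongs are level at about 22 mm above the board, between the roll at (543,320) and the crusts, which the arm hides. I'll lower them and sweep.

Request:
servo_tool([
  [[25, 0, 0, 10, 0, 0, 0], [25, 0, 0, 18, 0, 0, 0], [25, 0, 0, 18, 0, 0, 0], [25, 0, -8, 18, 0, 0, 0], [25, 0, -16, 18, 0, 0, 0], [25, 0, -24, 18, 0, 0, 0], [25, 0, -32, 18, 0, 0, 0], [25, 0, -40, 18, 0, 0, 0], [25, 0, -48, 18, 0, 0, 0], [25, 0, -56, 18, 0, 0, 0]],
])

```text
clock: 9.07
position: [495.0, 100.9, 43.7]
ee_rot: [0.999, -0.047, -0.0, 0.0]
contact_force: [-0.5, -0.5, -1.1]
gripper_width: 25.3
grasp_force: 9.8
```

Request:
servo_tool([
  [[25, 0, -9, 1, 0, 0, 0], [25, 0, -18, 1, 0, 0, 0], [25, 0, -27, 1, 0, 0, 0], [25, 0, -36, 1, 0, 0, 0], [25, 0, -45, 1, 0, 0, 0], [25, 0, -54, 1, 0, 0, 0], [25, 0, -63, 1, 0, 0, 0], [25, 0, -72, 1, 0, 0, 0], [25, 0, -81, 1, 0, 0, 0], [25, 0, -90, 1, 0, 0, 0]],
])

```text
clock: 10.32
position: [503.5, 190.6, 42.8]
ee_rot: [0.999, -0.047, 0.0, -0.0]
contact_force: [0.0, 0.2, -0.8]
gripper_width: 24.7
grasp_force: 10.2
```

Request:
servo_tool([
  [[25, 0, -8, 0, 0, 0, 0], [25, 0, -16, 0, 0, 0, 0], [25, 0, -24, 0, 0, 0, 0], [25, 0, -32, 0, 0, 0, 0], [25, 0, -32, 0, 0, 0, 0], [25, 0, -20, -15, 0, 0, 0], [25, 0, 0, -50, 0, 0, 0], [25, 0, 30, -80, 0, 0, 0], [25, 0, 75, -100, 0, 0, 0], [25, 0, 120, -100, 0, 0, 0]],
])

```text
clock: 11.58
position: [492.7, 68.9, 145.8]
ee_rot: [0.999, -0.047, 0.002, -0.001]
contact_force: [0.4, -1.2, -0.9]
gripper_width: 24.9
grasp_force: 10.2
```

Request:
servo_tool([
  [[25, -20, 40, 0, 0, 0, 0], [25, -40, 90, 0, 0, 0, 0], [25, -60, 140, 0, 0, 0, 0], [25, -80, 190, 0, 0, 0, 0], [25, -90, 215, 0, 0, 0, 0], [25, -90, 215, 0, 0, 0, 0]],
])

```text
clock: 12.32
position: [380.8, -136.8, 143.5]
ee_rot: [0.999, -0.049, 0.0, -0.0]
contact_force: [-0.7, -0.5, -1.0]
gripper_width: 25.1
grasp_force: 10.2
```

```bash
python3 - <<'E'
from h import *
s=arm.read_state();print(s['position'],s['ee_rot'],s['grasp_force'],s['contact_force'],s['joints'])
im=snap("side","pics/s5.png");im2=snap("top","pics/t5.png")
a=cv2.resize(cv2.cvtColor(im,4)[150:300,230:430],None,fx=2.6,fy=2.6,interpolation=2)
b=cv2.resize(cv2.cvtColor(im2,4)[145:260,210:400],None,fx=2.737,fy=1.8,interpolation=2)[:, :520]
b=cv2.resize(cv2.cvtColor(im2,4)[150:255,215:390],(350,210),interpolation=2)
c=np.zeros((600,520,3),np.uint8);c[:390]=a;c[390:,:350]=b
cv2.imwrite("pics/c5.png",c)
def blob(im,n,roi):
    r0,r1,c0,c1=roi;h=cv2.cvtColor(im,cv2.COLOR_RGB2HSV)[r0:r1,c0:c1]
    m=((h[...,0]<22)&(h[...,1]>100)&(h[...,2]<150)).astype(np.uint8)
    k,l,st,ce=cv2.connectedComponentsWithStats(m)
    print(n,[((ce[i]+[c0,r0]).round(1).tolist(),int(st[i,4])) for i in range(1,k) if st[i,4]>12])
blob(im2,"top",(165,245,230,372))
E
```

```text
[ 380.77621439 -136.81872061  143.52120917] [ 9.98802489e-01 -4.89221119e-02  4.54927638e-04 -8.72320073e-05] 10.174026042222977 [-0.66704286 -0.54485812 -0.98681008] [ 6.10024200e-02  1.01459771e-01 -6.28783540e-01 -9.88437171e-05
 -8.39629513e-01  1.41197657e+00]
top [([282.0, 165.0], 25), ([370.7, 175.3], 35), ([344.8, 196.1], 17), ([265.2, 205.7], 17), ([255.4, 219.9], 14)]
```

```bash
python3 - <<'E'
import cv2,numpy as np
s=cv2.imread("pics/s5.png");t=cv2.imread("pics/t5.png")
a=cv2.resize(s[150:270,230:390],(400,300),interpolation=2);b=cv2.resize(t[150:255,220:380],(400,262),interpolation=2)
d=cv2.resize(t[155:250,222:302],(400,475),interpolation=2)
c=np.zeros((600,800,3),np.uint8);c[:300,:400]=a;c[300:562,:400]=b;c[:475,400:]=d
cv2.imwrite("pics/c5.png",c)
E
```

```text
(no output)
```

View pics/c5.png

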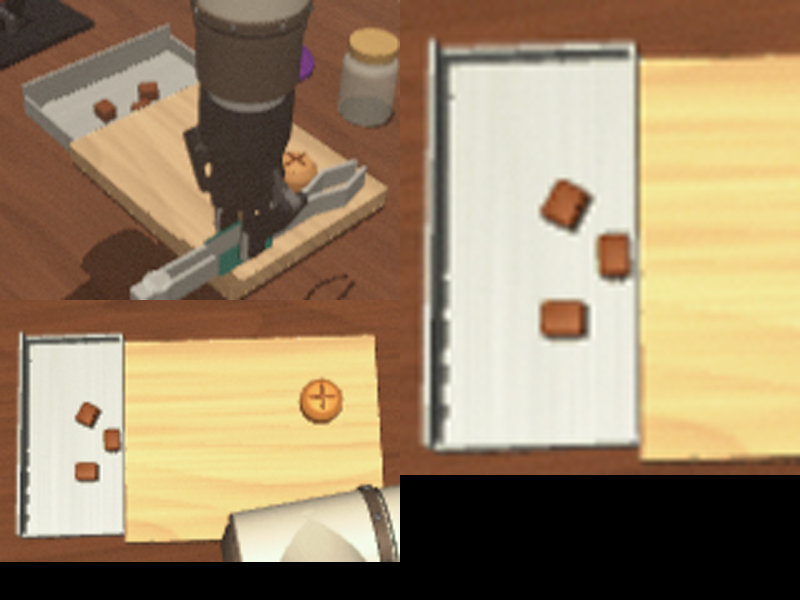

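All three crusts lie in the tray, at (567,205), (614,255) and (564,320) in the right panel. The roll still stands in its place at (320,400) in the lower left panel. Next I'll check the tongs' position in the grip and plan the roll grasp.

```bash
python3 - <<'E'
from h import *
T=np.array([488.3,43.7,60.5]);y=-.094
ex=np.array([np.cos(y),np.sin(y),0]);ey=np.array([-ex[1],ex[0],0])
f=lambda p:((p-[230,150])*4.6).round().tolist()
for u in(-4,-8):
  for g in(90,94,98):
    P=lambda x,yy,z:T+ex*(x-g)+ey*yy+[0,0,u+z]
    print(u,g,"tipR top/bot,rear R top/bot, L top",f(w2px("side",[P(245,-4,24),P(245,-4,0),P(-22,-10,24),P(-22,-10,0),P(-22,10,24)])))
y=-.098
plan((380.8,-136.8,143.5,y),[(575.5-116*np.cos(y),-42.5-116*np.sin(y),z,y) for z in(125,46)])
# roll moved? compare cross in t0/t5
a=cv2.imread("pics/t0.png")[178:203,336:362];b=cv2.imread("pics/t5.png")[175:206,333:365]
m=cv2.matchTemplate(b,a,cv2.TM_CCOEFF_NORMED);print(m.shape,cv2.minMaxLoc(m))
E
```

```text
-4 90 tipR top/bot,rear R top/bot, L top [[529.0, 190.0], [526.0, 220.0], [196.0, 371.0], [198.0, 402.0], [176.0, 353.0]]
-4 94 tipR top/bot,rear R top/bot, L top [[524.0, 193.0], [522.0, 222.0], [190.0, 374.0], [192.0, 405.0], [170.0, 356.0]]
-4 98 tipR top/bot,rear R top/bot, L top [[520.0, 195.0], [517.0, 224.0], [184.0, 377.0], [186.0, 408.0], [164.0, 359.0]]
-8 90 tipR top/bot,rear R top/bot, L top [[528.0, 195.0], [526.0, 225.0], [196.0, 376.0], [198.0, 407.0], [176.0, 358.0]]
-8 94 tipR top/bot,rear R top/bot, L top [[524.0, 198.0], [521.0, 227.0], [190.0, 379.0], [193.0, 410.0], [170.0, 361.0]]
-8 98 tipR top/bot,rear R top/bot, L top [[519.0, 200.0], [517.0, 229.0], [185.0, 382.0], [187.0, 413.0], [164.0, 364.0]]
(np.float64(460.05658633141724), np.float64(-31.15018764276343), 125, -0.098) -> [68.5, -112.9, 18.5] rz 0.0
(np.float64(460.05658633141724), np.float64(-31.15018764276343), 46, -0.098) -> [68.5, -112.9, 97.5] rz 0.0
(7, 7) (0.30202481150627136, 0.9989548921585083, (0, 6), (3, 3))
```

Request:
servo_tool([
  [[25, 15, -30, 4, 0, 0, 0], [40, 35, -65, 10, 0, 0, 0], [49, 55, -95, 16, 0, 0, 0], [49, 65.5, -112.9, 18, 0, 0, 0], [49, 65.5, -112.9, 18, 0, 0, 0], [49, 65.5, -112.9, 18, 0, 0, 0]],
])

```text
clock: 13.18
position: [457.5, -29.1, 124.7]
ee_rot: [0.999, -0.047, -0.0, 0.0]
contact_force: [-1.1, -0.8, -2.2]
gripper_width: 49.1
grasp_force: 6.2
```

```bash
python3 - <<'E'
from h import *
s=arm.read_state();p=s['position'];q=Ro.from_quat(s['ee_rot']);x=q.apply([1,0,0]);y=np.arctan2(x[1],x[0])
print(p,y,s['gripper_width'],s['grasp_force'])
plan((*p,y),[(575.5-119*np.cos(y),-42.5-119*np.sin(y),z,y) for z in(46,)])
im=snap("top","pics/t6.png");snap("side","pics/s6.png")
# predicted jaw tips in top view and local bright (steel) pixels
T=p;ex=np.array([np.cos(y),np.sin(y),0]);ey=np.array([-ex[1],ex[0],0])
print(w2px("top",[T+ex*154+ey*s_*42+[0,0,18] for s_ in(-1,1)]).round(1).tolist(),w2px("top",[T+ex*119+[0,0,18]]).round(1).tolist())
h=cv2.cvtColor(im,cv2.COLOR_RGB2HSV)
for r in range(152,232,6): print(r,[int(c) for c in range(290,400) if h[r,c,1]<45 and h[r,c,2]>90])
E
```

```text
[457.47274119 -29.14392283 124.7024582 ] -0.09383474257560614 49.14343645839674 6.2407809239812195
(np.float64(457.02351076199847), np.float64(-31.350044940103572), 46, np.float64(-0.09383474257560614)) -> [-0.2, 2.2, 78.7] rz 0.0
[[364.7, 169.5], [333.7, 170.3]] [[349.8, 182.4]]
152 []
158 []
164 []
170 []
176 [336, 363, 364]
182 [335]
188 [336, 337]
194 [339, 340]
200 []
206 [329, 331, 332, 333, 334, 335, 336, 337, 338, 339, 340, 341, 342, 343, 344]
212 [316, 317, 318, 319, 320, 321, 322, 323, 324, 325, 326, 327, 328, 329, 330, 331, 332, 333, 334, 335, 336, 337, 338, 339, 340, 341, 342, 343, 344, 345, 346, 347]
218 [300, 301, 302, 303, 304, 305, 309, 310, 316, 317, 318, 319, 320, 321, 322, 323, 324, 325, 326, 327, 328, 329, 330, 331, 332, 333, 334, 335, 336, 337, 338, 339, 340, 341, 342, 343, 344, 345, 346, 347, 348, 349, 350, 351]
224 [290, 291, 292, 293, 294, 295, 296, 297, 298, 299, 300, 301, 302, 303, 304, 305, 306, 307, 308, 309, 316, 317, 318, 319, 320, 321, 322, 323, 324, 325, 326, 327, 328, 329, 330, 331, 332, 333, 334, 335, 336, 337, 338, 339, 340, 341, 342, 343, 344, 345, 346, 347, 348, 349, 350, 351, 352, 353]
230 [302, 303, 304, 305, 306, 307, 308, 309, 310, 311, 312, 320, 321, 322, 323, 324, 325, 326, 327, 328, 329, 330, 331, 332, 333, 334, 335, 336, 337, 338]
```

The detected jaws, at columns 336 and 363.5 on row 176, straddle the predicted centre line. I'll descend over the roll.

Request:
servo_tool([
  [[49, 0, 2, 15, 0, 0, 0], [49, 0, 2, 30, 0, 0, 0], [49, 0, 2, 45, 0, 0, 0], [49, 0, 2, 60, 0, 0, 0], [49, 0, 2, 72, 0, 0, 0], [49, 0, 2, 78, 0, 0, 0], [49, 0, 2, 78, 0, 0, 0], [49, 0, 2, 78, 0, 0, 0]],
])

```text
clock: 14.28
position: [458.4, -30.8, 47.1]
ee_rot: [0.999, -0.047, 0.0, -0.0]
contact_force: [-0.1, -0.2, -0.3]
gripper_width: 49.4
grasp_force: 6.2
```

Request:
servo_tool([
  [[46, 0, 0, 0, 0, 0, 0], [43, 0, 0, 0, 0, 0, 0], [40, 0, 0, 0, 0, 0, 0], [38, 0, 0, 0, 0, 0, 0], [36, 0, 0, 0, 0, 0, 0], [34, 0, 0, 0, 0, 0, 0], [32, 0, 0, 0, 0, 0, 0], [32, 0, 0, 0, 0, 0, 0]],
])

```text
clock: 15.28
position: [458.0, -30.9, 46.8]
ee_rot: [0.999, -0.047, 0.0, -0.0]
contact_force: [-0.4, 1.3, -0.1]
gripper_width: 34.5
grasp_force: 60.2
```

The fingers stalled at 34.5 mm with 60 N, so the roll is in the jaws. I'll lift slowly.

Request:
servo_tool([
  [[32, 0, 0, -5, 0, 0, 0], [32, 0, 0, -15, 0, 0, 0], [32, 0, 0, -28, 0, 0, 0], [32, 0, 0, -42, 0, 0, 0], [32, 0, 0, -56, 0, 0, 0], [32, 0, 0, -70, 0, 0, 0], [32, 0, 0, -84, 0, 0, 0], [32, 0, 0, -95, 0, 0, 0], [32, 0, 0, -100, 0, 0, 0], [32, 0, 0, -100, 0, 0, 0]],
])

```text
clock: 16.52
position: [458.0, -30.9, 147.0]
ee_rot: [0.999, -0.047, 0.0, -0.0]
contact_force: [-0.2, 0.7, -0.8]
gripper_width: 34.4
grasp_force: 60.1
```

Request:
servo_tool([
  [[32, 0, 0, 0, 0, 0, 0], [32, 0, 0, 0, 0, 0, 0], [32, 0, 0, 0, 0, 0, 0], [32, 0, 0, 0, 0, 0, 0], [32, 0, 0, 0, 0, 0, 0], [32, 0, 0, 0, 0, 0, 0]],
])

```text
clock: 17.27
position: [458.0, -30.9, 146.7]
ee_rot: [0.999, -0.047, 0.0, 0.0]
contact_force: [-0.5, -0.3, -1.1]
gripper_width: 34.9
grasp_force: 60.1
```

```bash
python3 - <<'E'
from h import *
s=arm.read_state();print(s['position'],s['gripper_width'],s['grasp_force'],s['contact_force'],np.abs(s['joint_vel']).max())
for k in(0,1):
  for n in("top","side"):
    im=snap(n,f"pics/{n}7{k}.png");h=cv2.cvtColor(im,cv2.COLOR_RGB2HSV)
    print(n,"pred roll: board",w2px(n,[[575.5,-42.5,60]]).round().tolist(),"lifted",w2px(n,[[575.5,-42.5,160]]).round().tolist())
    m=((h[...,0]>7)&(h[...,0]<17)&(h[...,1]>120)&(h[...,2]>150)).astype(np.uint8);m[:130]=0;m[260:]=0;m[:,:230]=0;m[:,420:]=0
    c,l,st,ce=cv2.connectedComponentsWithStats(m);print([(ce[i].round(1).tolist(),int(st[i,4])) for i in range(1,c) if st[i,4]>20])
E
```

```text
[458.02983689 -30.88182398 146.73275561] 34.925262579859286 60.074445848877076 [-0.49032135 -0.2622491  -1.06968219] 0.0013673425842905436
top pred roll: board [[348.0, 190.0]] lifted [[351.0, 181.0]]
[([355.3, 163.9], 32), ([288.9, 165.8], 39), ([322.9, 164.8], 38), ([349.4, 178.7], 140), ([254.1, 195.2], 34), ([264.0, 205.5], 30), ([253.6, 217.6], 44), ([365.8, 234.6], 53), ([352.9, 237.9], 36), ([339.5, 240.9], 71)]
side pred roll: board [[347.0, 217.0]] lifted [[350.0, 189.0]]
[([349.9, 188.3], 144)]
top pred roll: board [[348.0, 190.0]] lifted [[351.0, 181.0]]
[([355.3, 163.9], 32), ([289.3, 165.8], 40), ([323.4, 164.8], 40), ([349.3, 178.7], 139), ([254.1, 195.2], 34), ([264.0, 205.5], 30), ([253.8, 217.6], 44), ([365.3, 235.0], 55), ([352.9, 237.6], 37), ([342.6, 240.4], 45), ([332.6, 242.4], 21)]
side pred roll: board [[347.0, 217.0]] lifted [[350.0, 189.0]]
[([349.9, 188.3], 144)]
```

Both cameras place the roll where the lifted position predicts, and it is not moving. The three crusts are still in the tray.

```bash
python3 -c "
from bench import arm
print(arm.job_done())"
```

```text
the job is handed in; nothing more can be done
None
```

I swept the three crusts into the tray with the tongs, then gripped the roll in them and handed the job in at about 17 s with it held still about 10 cm above the board.

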